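# Thread the axle through the solder reel stand

## Robot

A 6-joint arm with a two-finger parallel gripper is mounted at the origin on the work surface. World frame = base frame: x ahead of the robot, y to its left, z up, the work surface at z = 0. Lengths are in m, angles in degrees, forces in N, time in s.
With the tool pointing down it reaches from about 0.25 to 0.725 m from the base axis. Payload 9.7 kg.
Tool frame: the origin (TCP) lies at the very end of the fingers, on their centre line; the grasp point (between the pads) lies 19 mm behind it; z points along the fingers, y is the line along which they close (so a half turn about z gives the same grasp; the last joint's range is limited). The gripper opens to 85 mm and grips with 20 to 120 N. Pads are 22 mm wide; open, the fingers measure 114 mm over their backs; the gripper's body (76 mm by 85 mm) begins 54 mm behind the grasp point. The pads swing forward as they close: fully open they stand 13 mm farther back than shut.
Start: joints at [-69.614, 4.979, 10.078, 95.1, 0, 90], TCP at [0.192, -0.516, 0.231] pointing down, gripper open.
Joint ranges: [-179.16, 179.16], [-48.56, 103.87], [-65.8, 70.77], [-126.05, 130.52], [-82.76, 87.17], [-180, 180]. Speed limits (degrees/s): [127.2, 127.2, 147.25, 180, 180, 180].

## Interface

Orientations are given as [roll, pitch, yaw] about the fixed x, y, z axes, in that order (R = Rz(yaw) Ry(pitch) Rx(roll)).
In Python, from workcell import bot gives the robot as it stands.
- The arm moves only by the tool arm_command, never from a script. Its argument "series" is a list of rows, each a list of 4 numbers: the shift along the tool's x, y, z in m, then the turn about the tool's z in rad. A call has exactly 5 rows; each row is the pose to reach, as a shift and turn from the pose commanded when the call began, along the tool's axes at that moment; what a row does not reach only later rows make up. A row lasts 1/10 s, in which the tool goes at most 50 mm and 8.59 degrees, less where a joint would pass 70% of its speed; a pose out of reach is approached as far as the arm can. A call with a gripper value outside its range is refused whole. "hand" is the finger opening in m, from 0 to 0.0854, set as the call begins (left out, the last holds). The fingers move at their own pace and stop on an object; "grip_force" is the grip in N (left out, the last holds). Time passes only in rows, so rows that repeat a pose let the fingers close, or fill a call up. It gives the time, the measured TCP pose, the force, the opening and the grip force at its end, in the units of the state.
- bot.get_obs(): the state, without advancing time (a new reading comes with each control period).
- bot.camera(name): name is "scene" or "side" or "wrist"; returns a dict with "color" (480x640x3 uint8, blue, green, red), "camera_matrix" (3x3 intrinsics, pixels), "dist_coeffs" ([k1, k2, p1, p2, k3] as OpenCV has them; the pictures are not rectified), "xyz" and "orientation" of the camera in the world; the wrist camera has in their place "T_tool_cam" (4x4, takes a point from camera to tool coordinates, whose origin is the TCP and whose axes are the flange's). Camera axes: x right, y up, looking along -z (the intrinsics and any distortion apply to the point x, -y, -z); pixel columns grow to the right and rows downward; lengths in m; the calibration is good to about 2 mm. A picture is of the moment at which its call begins: read the wrist's pose just before it. There is no depth.
- bot.job_done(): hands the job in; it is judged then, once.
Trained networks look in the newest picture that a camera, given by its name, has taken for a name from the list of things; names that differ only in an ending like _2 or _b are one class to them, and where a whole thing is asked for, a point or a joint stands for the part that bears it (a point fixed in the world has none). Each returns a list of dicts, best first, with "confidence" (0 to 1); they miss things now and then, are a little off and sometimes report something else, mostly with a low value. They report only what shows in the picture. A call takes as long as a camera call.
- bot.find_in(camera, target): "location" ([column, row] in pixels, amid what is visible of it).
- bot.mark_of(camera, target): "location" ([column, row] in pixels: a listed point, or the origin of a listed thing).
The state is a dict: "time": time; "q": joint angles; "qd": joint speeds; "joint_efforts": joint torques, N m; "ee_pos": TCP position; "tcp_rot": TCP orientation; "wrist_force": force on the tool from outside, world axes, zero at the start; "torque": the same for the moment, N m; "opening": finger opening in m; "grasp_force": force on a finger pad.
Only numpy, scipy, OpenCV 4.12 (cv2) and the standard library are available. Lean on these libraries where they do the work, as an engineer would, in place of code of your own. Each camera call takes 0.05 s, during which the arm holds its last target. There are 200 camera calls.

## Task

Two reels of solder wire are sitting on the tie bars of the reel stand, but the stand's axle, which keeps them from jumping out when wire is pulled, is lying loose on the work mat. Pick up the axle and thread it through one side plate, both reels and the other side plate, pushing it fully home until the shoulder of its grip meets the side plate, then let go. Leave the bottle, the screwdriver and the desoldering pump where they are.

Things in the scene. Friction and masses are not known exactly. Their poses are not given: they have to be found in the camera images.
- stand: Grey steel reel stand, fixed, on the teal mat (mat top 3 mm above the bench). Two upright side plates, 80 mm wide (own x), 86 tall, 6 thick, 98 mm apart (own y), joined by a base plate and two white tie bars that carry the reels. Level round 13 mm holes in both plates, on own x = 0, 62 mm above the foot. Origin: middle of the foot; own z up; outer plate faces at own y = -55 and +55 mm.
- hole_right (a point): centre of the 13 mm hole in the outer face of the side plate at the stand's own y = -55 mm (to the robot's right, on the axle's side). The axle may go in from either plate
- hole_left (a point): centre of the 13 mm hole in the outer face of the other side plate, at the stand's own y = +55 mm (to the robot's left)
- reel_a: Solder wire reel, black flanges, 63 mm diameter, 42 mm wide, straight 16 mm bore, 0.1 to 0.35 kg, loose: rests on the two tie bars beside the plate at own y = -55 mm, its bore 0.6 mm above the line of the plate holes. Origin: middle of the bore; own y runs along the bore.
- reel_b: Solder wire reel, white flanges, 61 mm diameter, 42 mm wide, straight 16 mm bore, 0.1 to 0.35 kg, loose: rests on the tie bars beside the plate at own y = +55 mm, its bore 0.8 mm below the line of the plate holes. Origin: middle of the bore; own y runs along the bore.
- axle: Loose axle lying level on the mat, axis 10 mm above it, 0.14 kg: aluminium shaft, 10 mm diameter, 122 mm long, the last 12 mm tapering to 3.6 mm, fixed in a dark steel octagonal grip, 20 mm across flats, 45 mm long, two flats upright. Origin: on the axis at the shoulder, where grip meets shaft; own +y to the nose (roughly robot left), grip from own y = 0 to -45 mm; it balances at about -8 mm.
- nose (a point): tip of the axle's tapered nose, on its axis, 122 mm from the shoulder
- bottle: white flux bottle with black cap, 32 mm in diameter, 75 mm tall, standing on the mat; leave it alone. Origin: centre of its underside
- screwdriver: small screwdriver with black handle, 160 mm long, lying on the mat; leave it alone. Origin: near its middle, own x along it
- pump: desoldering pump, an aluminium tube 20 mm in diameter with white nozzle and a plunger rod, 193 mm long, lying on the mat; leave it alone. Origin: under its middle, own x along it to the nozzle

How it is judged:
By the outcome, as a careful person would: the job done as asked, in the order asked, and still so for the second after the job is handed in, with the robot touching nothing.
It also fails if it takes over 42 s, if anything falls off the work surface, if the arm or the gripper's body presses on something with over 40 N, if the wrist force passes 120 N, or if a joint passes its speed limit or range.

## Working session

There is one attempt and no reset: what is moved stays moved. The work goes in short steps, Python scripts to look and compute and a tool call to move; the robot and the scene stay as the last step left them, time stands still between calls to the robot, and variables do not carry over. Pictures are saved under pics/ and viewed, at most 10 in all, crops included, and the job is handed in when it is done.

Besides the shell and the picture viewer there is one more tool, called after ">>>" as name(argument=value, ...), one argument or row to a line, values as JSON. arm_command: Moves the arm, as the interface text tells. Its arguments: {"type":"object","properties":{"series":{"type":"array"},"hand":{"type":"number"},"grip_force":{"type":"number"}},"required":["series"]}

```bash
mkdir -p pics; cat > h.py <<'E'
import numpy as np, cv2
from scipy.spatial.transform import Rotation as R
from workcell import bot
def cam(n):
    o=bot.get_obs(); c=bot.camera(n)
    if n=="wrist":
        T=np.eye(4);T[:3,:3]=R.from_euler('xyz',o['tcp_rot'],degrees=True).as_matrix();T[:3,3]=o['ee_pos']
        c['T']=T@np.array(c['T_tool_cam'])
    else:
        T=np.eye(4);T[:3,:3]=R.from_euler('xyz',c['orientation'],degrees=True).as_matrix();T[:3,3]=c['xyz'];c['T']=T
    return c
def ray(c,px):
    u=cv2.undistortPoints(np.array([[px]],float),np.array(c['camera_matrix']),np.array(c['dist_coeffs'],float))[0,0]
    return c['T'][:3,3],c['T'][:3,:3]@np.array([u[0],-u[1],-1])
def atz(c,px,z):
    o,d=ray(c,px);return o+d*(z-o[2])/d[2]
def proj(c,P):
    p=np.linalg.inv(c['T'])@np.append(P,1)
    q=cv2.projectPoints(np.array([[p[0],-p[1],-p[2]]]),np.zeros(3),np.zeros(3),np.array(c['camera_matrix']),np.array(c['dist_coeffs'],float))[0]
    return q[0,0]
def tri(rs):
    A=0;b=0
    for o,d in rs:
        d=d/np.linalg.norm(d);M=np.eye(3)-np.outer(d,d);A=A+M;b=b+M@o
    return np.linalg.solve(A,b)
E
python3 - <<'E'
from h import *
print(bot.get_obs())
cs={}
for n in("scene","side","wrist"):
    c=cam(n);cs[n]=c;cv2.imwrite(f"pics/{n}0.png",c['color']);print(n,c['T'].round(3).tolist())
    for t in("hole_right","hole_left","nose","axle","stand","reel_a","reel_b","bottle","screwdriver","pump"):
        m=bot.mark_of(n,t)[:2]
        print(t,[(np.round(x['location'],1).tolist(),round(x['confidence'],2)) for x in m])
E
```

```text
{'time': 0.0, 'q': array([-6.96143909e+01,  5.01046060e+00,  1.00324495e+01,  9.51012612e+01,
        5.72644487e-05,  8.99985723e+01]), 'qd': array([ 0.03264827,  0.01914736, -0.10801236, -0.02983262,  0.01619535,
        0.06873458]), 'joint_efforts': array([ 1.54464287e-03, -5.20382488e+01,  4.64815843e+01,  1.60000124e-02,
        9.64480660e-05,  1.02118793e-06]), 'ee_pos': array([ 0.19149654, -0.51531398,  0.23057127]), 'tcp_rot': array([-1.79920728e+02, -5.92397452e-05,  2.03870367e+01]), 'wrist_force': array([ 0.14645773, -0.62834115,  0.06075749]), 'torque': array([-0.0056205 ,  0.00862493,  0.04418191]), 'grasp_force': 0.0, 'opening': 0.08545832951353494}
scene [[-0.765, -0.4, 0.504, 1.15], [0.643, -0.452, 0.618, 0.594], [-0.019, 0.797, 0.603, 0.707], [0.0, 0.0, 0.0, 1.0]]
hole_right [([388.0, 240.5], 0.58)]
hole_left [([436.6, 263.6], 0.66), ([286.0, 205.8], 0.26)]
nose [([337.1, 214.4], 0.9), ([387.2, 237.0], 0.66)]
axle [([288.1, 207.8], 0.6)]
stand [([409.9, 277.0], 0.94)]
reel_a [([423.2, 257.4], 0.67), ([402.7, 247.7], 0.65)]
reel_b [([423.2, 257.4], 0.67), ([402.7, 2
[... 179 characters left out ...]
], [0.004, 0.736, 0.677, 0.594], [0.0, 0.0, 0.0, 1.0]]
hole_right [([251.6, 224.3], 0.97)]
hole_left [([212.8, 198.4], 0.66), ([294.1, 322.0], 0.34)]
nose [([296.2, 322.0], 0.55)]
axle [([368.0, 342.5], 0.61)]
stand [([238.1, 234.5], 0.66)]
reel_a [([241.6, 213.4], 0.84), ([226.9, 208.0], 0.64)]
reel_b [([241.6, 213.4], 0.84), ([226.9, 208.0], 0.64)]
bottle [([476.3, 335.1], 0.57), ([216.9, 199.6], 0.3)]
screwdriver [([406.0, 255.6], 0.95)]
pump [([316.4, 197.5], 0.66)]
wrist [[0.348, 0.888, 0.301, 0.269], [-0.938, 0.33, 0.111, -0.487], [-0.001, -0.32, 0.947, 0.373], [0.0, 0.0, 0.0, 1.0]]
hole_right []
hole_left []
nose []
axle []
stand []
reel_a []
reel_b []
bottle []
screwdriver []
pump []
```

```bash
python3 - <<'E'
from h import *
s=cam("scene");d=cam("side")
P={}
for t,a,b in [("hr",[388,240.5],[251.6,224.3]),("hl",[436.6,263.6],[212.8,198.4]),("nose",[337.1,214.4],[296.2,322]),("axle",[288.1,207.8],[368,342.5]),("stand",[409.9,277],[238.1,234.5]),("bottle",[206.2,221],[476.3,335.1]),("pump",[343.5,328.2],[316.4,197.5]),("scr",[245.2,271.9],[406,255.6]),("ra",[402.7,247.7],[241.6,213.4]),("rb",[423.2,257.4],[226.9,208])]:
    p=tri([ray(s,a),ray(d,b)]);P[t]=p;print(t,p.round(4),(proj(s,p)-a).round(1),(proj(d,p)-b).round(1))
E
python3 -c "
import cv2,numpy as np
a=cv2.imread('pics/scene0.png')[150:390,170:490];b=cv2.imread('pics/side0.png')[150:390,180:500]
cv2.imwrite('pics/both.png',np.hstack([cv2.resize(a,(400,300)),cv2.resize(b,(400,300))]))"
```

```text
hr [0.514  0.0563 0.0663] [ 0.5 -0.1] [0.6 0.1]
hl [0.4937 0.1643 0.0667] [ 2.4 -0.9] [2.4 0.8]
nose [ 0.4771 -0.1333  0.0101] [-1.   0.1] [-1.3 -0.1]
axle [ 0.543  -0.2299  0.009 ] [-1.8 -0.1] [-2.6 -0. ]
stand [0.5076 0.1129 0.0057] [-0.1  0. ] [-0.1 -0. ]
bottle [ 0.702  -0.3211 -0.0017] [0.4 0.1] [ 0.5 -0.1]
pump [0.6987 0.1237 0.0056] [-2.2  0.2] [-1.8 -0.2]
scr [ 0.7362 -0.1186 -0.0008] [-0.4 -0. ] [-0.4  0. ]
ra [0.5128 0.0921 0.069 ] [ 0.2 -0.1] [0.2 0.1]
rb [0.5007 0.1317 0.0627] [-0.4  0.1] [-0.4 -0.1]
```

View pics/both.png

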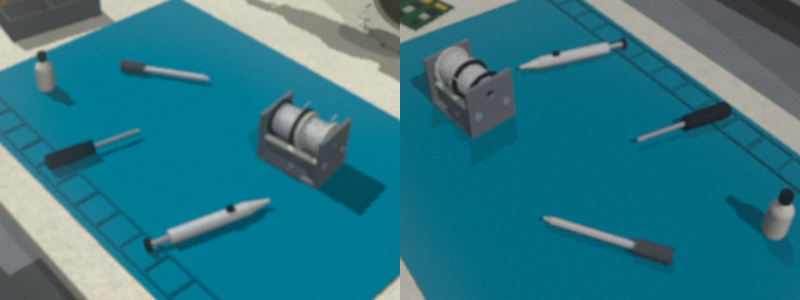

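The pictures show the axle left of centre in the scene view, with its grip on the end away from the stand and its nose towards the robot's left. The stand's axis is about 11° off y. I'll move above the grip.

>>> arm_command(
  series=[
    [0.043,-0.012,0,-0.14],
    [0.086,-0.025,0,-0.28],
    [0.13,-0.037,0,-0.42],
    [0.173,-0.05,0,-0.56],
    [0.216,-0.062,0,-0.7],
  ],
  hand=0.05,
)

```text
time: 2.25
ee_pos: [0.3736, -0.3809, 0.2314]
tcp_rot: [180.0, 0.0, 60.8]
wrist_force: [0.5, -0.7, 0.2]
opening: 0.0502
grasp_force: 0.0
```

```bash
cat >> h.py <<'E'
def rel(P,yaw):
    "tool-frame shift and turn(rad) to reach TCP P with world yaw (deg)"
    o=bot.get_obs();M=R.from_euler('xyz',o['tcp_rot'],degrees=True).as_matrix()
    t=-np.radians((yaw-o['tcp_rot'][2]+180)%360-180)
    print("t",round(o['time'],2),"q6",o['q'].round(1),"pos",o['ee_pos'].round(4),"rot",o['tcp_rot'].round(2),"F",o['wrist_force'].round(1),"open",round(o['opening'],4))
    print("SHIFT",(M.T@(np.array(P)-o['ee_pos'])).round(4),"turn",round(t,3))
E
python3 -c "
from h import *
rel([.554,-.247,.15],124)"
```

```text
t 2.25 q6 [-45.5   2.7   7.7  95.   -0.   73.6] pos [ 0.3736 -0.3809  0.2314] rot [1.7998e+02 1.0000e-02 6.0810e+01] F [ 0.5 -0.7  0.2] open 0.0502
SHIFT [0.2049 0.0921 0.0814] turn -1.103
```

>>> arm_command(
  series=[
    [0.041,0.018,0.016,-0.14],
    [0.082,0.037,0.032,-0.28],
    [0.123,0.055,0.048,-0.42],
    [0.164,0.074,0.064,-0.56],
    [0.205,0.092,0.08,-0.7],
  ],
)

```text
time: 2.75
ee_pos: [0.5549, -0.2477, 0.1507]
tcp_rot: [180.0, 0.0, 100.9]
wrist_force: [0.7, -1.3, 0.2]
opening: 0.0504
grasp_force: 0.0
```

>>> arm_command(
  series=[
    [0,0,0,-0.14],
    [0,0,0,-0.28],
    [0,0,0,-0.4],
    [0,0,0,-0.4],
    [0,0,0,-0.4],
  ],
)

```text
time: 3.25
ee_pos: [0.5535, -0.2491, 0.1513]
tcp_rot: [180.0, -0.0, 123.3]
wrist_force: [-0.1, 0.6, 0.4]
opening: 0.0503
grasp_force: 0.0
```

```bash
python3 - <<'E'
from h import *
c=cam("wrist");cv2.imwrite("pics/w1.png",c['color'])
for t in("axle","nose"):
    for m in bot.mark_of("wrist",t)[:2]: print(t,m,atz(c,m['location'],.013).round(4))
rel([.554,-.247,.15],124)
E
```

```text
nose {'location': [315.2, 44.5], 'confidence': 0.61} [ 0.4731 -0.1376  0.013 ]
t 3.4 q6 [-24.2  11.9   9.   87.1   0.   32.4] pos [ 0.5534 -0.2492  0.1514] rot [1.8000e+02 1.0000e-02 1.2338e+02] F [0.2 0.2 1. ] open 0.0498
SHIFT [0.0015 0.0017 0.0014] turn -0.011
```

View pics/w1.png

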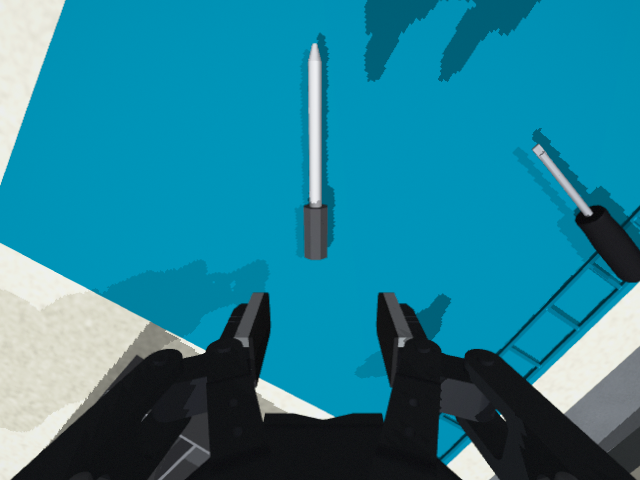

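The wrist view shows the axle straight ahead: nose tip at (315,43), shoulder at about (315,205), grip end at (316,258).

```bash
python3 - <<'E'
from h import *
c=cam("wrist")
n=atz(c,[315,43],.013);s=atz(c,[315.2,206],.020);e=atz(c,[315.8,260],.013)
print(n.round(4),s.round(4),e.round(4),np.linalg.norm((n-s)[:2]),np.linalg.norm((n-e)[:2]))
u=(n-e)[:2];u/=np.linalg.norm(u);yaw=np.degrees(np.arctan2(u[1],u[0]));print(yaw)
m=(n+e)[:2]/2   # middle at own y (122-45)/2=38.5
g=m-u*(.0385+.020);print(g)
rel([*g,.006],yaw)
E
```

```text
[ 0.4723 -0.137   0.013 ] [ 0.5381 -0.238   0.02  ] [ 0.566  -0.2805  0.013 ] 0.12052305735004756 0.17136058713787178
123.15385232985636
[ 0.55114005 -0.25775   ]
t 3.45 q6 [-24.2  11.9   9.   87.1   0.   32.3] pos [ 0.5534 -0.2492  0.1514] rot [1.8000e+02 1.0000e-02 1.2341e+02] F [0.9 0.4 0.4] open 0.0498
SHIFT [-0.0058 -0.0066  0.1454] turn 0.004
```

>>> arm_command(
  series=[
    [-0.006,-0.0066,0.04,0.004],
    [-0.006,-0.0066,0.085,0.004],
    [-0.006,-0.0066,0.12,0.004],
    [-0.006,-0.0066,0.138,0.004],
    [-0.006,-0.0066,0.145,0.004],
  ],
)

```text
time: 3.95
ee_pos: [0.55, -0.2572, 0.0038]
tcp_rot: [-179.9, -0.2, 123.2]
wrist_force: [-0.8, -1.5, 0.1]
opening: 0.05
grasp_force: 0.0
```

>>> arm_command(
  series=[
    [0,0,0,0],
    [0,0,0,0],
    [0,0,0,0],
    [0,0,0,0],
    [0,0,0,0],
  ],
  hand=0.005,
  grip_force=60,
)

```text
time: 4.45
ee_pos: [0.5523, -0.2582, 0.0081]
tcp_rot: [179.9, 0.1, 123.3]
wrist_force: [-0.8, -0.3, 7.4]
opening: 0.0182
grasp_force: 60.8
```

```bash
python3 - <<'E'
from h import *
o=bot.get_obs();print(o['grasp_force'])
rel([.5511,-.2577,.1],123.2)
E
```

```text
60.84727920591831
t 4.45 q6 [-25.1  14.4  -4.   71.4  -0.   31.7] pos [ 0.5523 -0.2582  0.0081] rot [1.7991e+02 1.4000e-01 1.2328e+02] F [-0.8 -0.3  7.4] open 0.0182
SHIFT [ 0.0008 -0.0006 -0.0919] turn 0.001
```

>>> arm_command(
  series=[
    [0,0,-0.015,0],
    [0,0,-0.035,0],
    [0,0,-0.06,0],
    [0,0,-0.085,0],
    [0,0,-0.1,0],
  ],
)

```text
time: 4.95
ee_pos: [0.5519, -0.258, 0.1095]
tcp_rot: [179.9, 0.1, 123.3]
wrist_force: [-0.2, -0.8, -0.9]
opening: 0.0179
grasp_force: 60.0
```

```bash
python3 - <<'E'
from h import *
o=bot.get_obs();print(o['grasp_force'],o['opening'])
c=cam("wrist");d=cam("side");cv2.imwrite("pics/w2.png",c['color']);cv2.imwrite("pics/s2.png",d['color'])
cv2.imwrite("pics/w2s2.png",np.hstack([cv2.resize(c['color'],(400,300)),cv2.resize(d['color'][170:410,180:500],(400,300))]))
rel([.5511,-.2577,.1],123.2)
E
```

```text
59.956701742485166 0.017931522489136948
t 5.05 q6 [-25.1  12.2   4.7  82.2   0.   31.7] pos [ 0.5524 -0.2582  0.1093] rot [179.87   0.21 123.29] F [-0.1 -1.2 -0.8] open 0.0182
SHIFT [ 0.0012 -0.0008  0.0093] turn 0.002
```

View pics/w2s2.png

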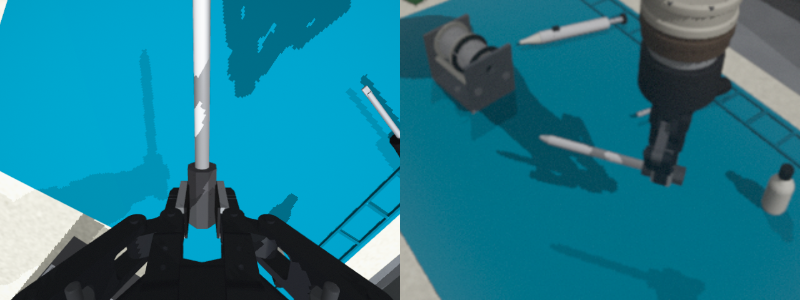

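```bash
python3 -c "
from h import *
rel([.508,.086,.2],100.7)"
```

```text
t 5.05 q6 [-25.1  12.2   4.7  82.2   0.   31.7] pos [ 0.5524 -0.2582  0.1093] rot [179.87   0.21 123.29] F [-0.1 -1.2 -0.8] open 0.0182
SHIFT [ 0.3118  0.152  -0.0915] turn 0.394
```

>>> arm_command(
  series=[
    [0.02,0.01,-0.025,0.04],
    [0.05,0.025,-0.05,0.08],
    [0.085,0.042,-0.075,0.13],
    [0.12,0.059,-0.091,0.18],
    [0.155,0.076,-0.091,0.23],
  ],
)

```text
time: 5.55
ee_pos: [0.53, -0.0853, 0.1987]
tcp_rot: [179.9, 0.1, 110.0]
wrist_force: [0.3, 0.1, -1.2]
opening: 0.0178
grasp_force: 60.0
```

>>> arm_command(
  series=[
    [0.049,0.005,0,0.05],
    [0.095,0.01,0,0.1],
    [0.135,0.02,0,0.164],
    [0.155,0.035,0,0.164],
    [0.168,0.04,0,0.164],
  ],
)

```text
time: 6.05
ee_pos: [0.5093, 0.087, 0.1961]
tcp_rot: [-179.9, -0.0, 100.8]
wrist_force: [0.1, -0.4, -2.0]
opening: 0.018
grasp_force: 59.9
```

```bash
python3 - <<'E'
from h import *
c=cam("wrist");cv2.imwrite("pics/w3.png",c['color'])
rel([.508,.086,.2],100.7)
E
```

```text
t 6.1 q6 [ 9.7 -0.1  0.9 91.1  0.  88.9] pos [0.5092 0.0876 0.1961] rot [-1.7991e+02 -4.0000e-02  1.0084e+02] F [-1.   0.9 -2.4] open 0.0181
SHIFT [-0.0014 -0.0015 -0.0039] turn 0.003
```

View pics/w3.png

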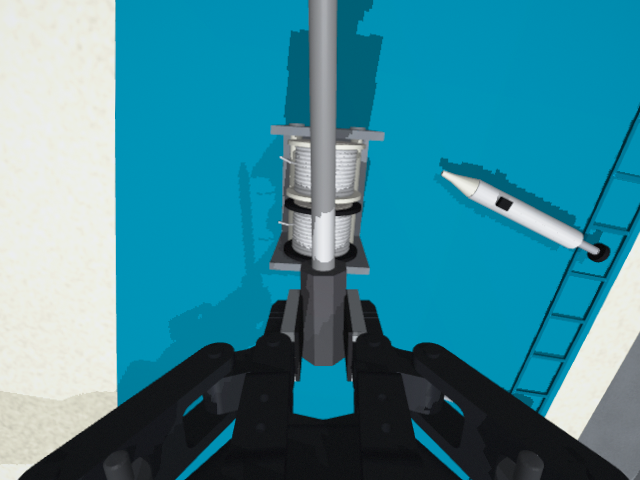

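The wrist view shows both plate tops: the left plate at about (271..384, 125..139), the right plate at about (269..369, 262..273). I'll enlarge it for the corners.

```bash
python3 - <<'E'
import cv2,numpy as np
a=cv2.imread('pics/w3.png')
f=lambda x,y:cv2.resize(a[y:y+37,x:x+66],None,fx=6,fy=6,interpolation=cv2.INTER_NEAREST)
cv2.imwrite('pics/z3.png',np.vstack([np.hstack([f(255,115),f(335,115)]),np.hstack([f(255,248),f(335,248)])]))
E
```

```text
(no output)
```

View pics/z3.png

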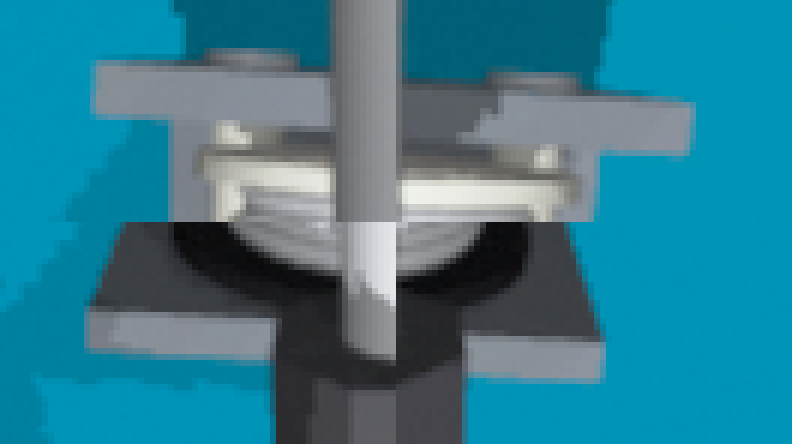

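```bash
python3 - <<'E'
from h import *
c=cam("wrist")
z=.089
L=[[270.8,125.3],[384.3,132.2],[270.8,134.5],[384,140.5]]
Rr=[[269.7,269.3],[369.3,274.3],[270,262.2],[369.3,268]]
l=np.array([atz(c,p,z) for p in L]);r=np.array([atz(c,p,z) for p in Rr])
print(l.round(4),r.round(4))
lc=l.mean(0);rc=r.mean(0);u=(lc-rc)[:2];n=np.linalg.norm(u);u/=n
w=np.linalg.norm(l[0]-l[1]),np.linalg.norm(r[0]-r[1])
print("centres",lc,rc,n,"(104)",w,"yaw axis",np.degrees(np.arctan2(u[1],u[0])), [np.degrees(np.arctan2(*(q[1]-q[0])[1::-1])) for q in (l[:2],l[2:],r[:2],r[2:])])
a=atz(c,[323.3,265],.201);b=atz(c,[323.3,130],.201);v=(b-a)[:2];print("axle",a,b,np.degrees(np.arctan2(v[1],v[0])))
o=bot.get_obs();print(o['tcp_rot'],o['ee_pos'])
# z=0.089 lateral offset of axle line from tool line
t=np.radians(o['tcp_rot'][2]);nl=np.array([-np.sin(t),np.cos(t)]);print("lat",(a[:2]-o['ee_pos'][:2])@nl,(b[:2]-o['ee_pos'][:2])@nl,"fwd",(a[:2]-o['ee_pos'][:2])@[np.cos(t),np.sin(t)])
print(proj(c,np.array(o['ee_pos'])))
for n in("scene","side"):
    cc=cam(n)
    for t in("nose","axle"):print(n,t,[(np.round(x['location'],1).tolist(),round(x['confidence'],2)) for x in bot.mark_of(n,t)[:2]])
E
```

```text
[[0.4579 0.1604 0.089 ]
 [0.5367 0.1707 0.089 ]
 [0.4587 0.1543 0.089 ]
 [0.5378 0.1653 0.089 ]] [[0.4723 0.0519 0.089 ]
 [0.5514 0.0626 0.089 ]
 [0.4716 0.058  0.089 ]
 [0.5501 0.0679 0.089 ]]
centres [0.49775966 0.16267086 0.089     ] [0.51134703 0.0600945  0.089     ] 0.10347234565152433 (104) (np.float64(0.07948524158119688), np.float64(0.07984885719147293)) yaw axis 97.54553016834826 [np.float64(7.490383397091984), np.float64(7.894757613638233), np.float64(7.704965026664725), np.float64(7.2157036786345525)]
axle [0.50467806 0.11073264 0.201     ] [0.4941075  0.16604849 0.201     ] 100.8184899659046
[-1.79903774e+02 -6.83761182e-03  1.00842160e+02] [0.50923555 0.08622114 0.19621954]
lat -0.0001345778415389725 -0.0001578429736865672 fwd 0.024931226120252878
[323.04498114 309.48370525]
scene nose [([486.3, 212.0], 0.95)]
scene axle [([419.8, 191.1], 0.66)]
side nose [([183.4, 123.7], 0.77)]
side axle [([222.8, 146.3], 0.86), ([251.0, 225.6], 0.61)]
```

```bash
python3 - <<'E'
from h import *
s=cam("scene");d=cam("side")
for n,a,b in(("nose",[486.3,212],[183.4,123.7]),("axle",[419.8,191.1],[222.8,146.3])):
    p=tri([ray(s,a),ray(d,b)]);print(n,p.round(4),(proj(s,p)-a).round(1),(proj(d,p)-b).round(1))
rel([.5326,-.1005,.06],97.55)
E
```

```text
nose [0.4809 0.2278 0.2059] [-1.3  0.7] [-1.2 -0.6]
axle [0.5057 0.1116 0.2025] [ 0.8 -0.3] [0.8 0.3]
t 6.55 q6 [ 9.4 -0.2  1.  91.1 -0.  88.7] pos [0.5096 0.0843 0.1973] rot [180.     0.   100.65] F [-0.  -0.3 -1.3] open 0.0179
SHIFT [-0.1859 -0.0116  0.1373] turn 0.054
```

>>> arm_command(
  series=[
    [-0.04,-0.002,0,0.01],
    [-0.085,-0.005,0,0.02],
    [-0.13,-0.008,0,0.04],
    [-0.17,-0.011,0.01,0.054],
    [-0.186,-0.0116,0.03,0.054],
  ],
)

```text
time: 7.05
ee_pos: [0.5334, -0.1036, 0.1683]
tcp_rot: [179.8, 0.1, 97.4]
wrist_force: [0.8, 0.9, -1.4]
opening: 0.0176
grasp_force: 60.0
```

>>> arm_command(
  series=[
    [0,0,0.03,0],
    [0,0,0.06,0],
    [0,0,0.09,0],
    [0,0,0.105,0],
    [0,0,0.107,0],
  ],
)

```text
time: 7.55
ee_pos: [0.5316, -0.0999, 0.0586]
tcp_rot: [-179.8, -0.1, 97.6]
wrist_force: [-0.4, -0.0, -1.7]
opening: 0.0181
grasp_force: 59.9
```

>>> arm_command(
  series=[
    [0,0,0,0],
    [0,0,0,0],
    [0,0,0,0],
    [0,0,0,0],
    [0,0,0,0],
  ],
)

```text
time: 8.05
ee_pos: [0.533, -0.0999, 0.0609]
tcp_rot: [180.0, 0.0, 97.6]
wrist_force: [0.2, -0.3, -2.2]
opening: 0.018
grasp_force: 59.9
```

```bash
python3 - <<'E'
from h import *
rel([.5326,-.1005,.06],97.55)
c={n:cam(n) for n in("scene","side","wrist")}
for n in c:
    cv2.imwrite(f"pics/{n}4.png",c[n]['color'])
P={}
for t in("nose","axle","hole_right"):
    r=[]
    for n in("scene","side","wrist"):
        m=bot.mark_of(n,t)[:2];print(n,t,[(np.round(x['location'],1).tolist(),round(x['confidence'],2)) for x in m])
        if m and n!="wrist": r.append(ray(c[n],m[0]['location']))
    if len(r)==2: print(t,tri(r).round(4))
a=c["wrist"]['color'];b=c["side"]['color']
cv2.imwrite("pics/m4.png",np.hstack([cv2.resize(a,(400,300)),cv2.resize(b[180:270,210:330],(400,300),interpolation=2)]))
E
```

```text
t 8.05 q6 [-10.6   4.   -9.8  76.1   0.   71.8] pos [ 0.533  -0.0999  0.0609] rot [1.7995e+02 1.0000e-02 9.7630e+01] F [ 0.2 -0.3 -2.2] open 0.018
SHIFT [-0.0006 -0.0005  0.0009] turn 0.001
scene nose [([383.5, 238.9], 0.7)]
side nose [([254.1, 226.9], 0.63)]
wrist nose []
nose [0.5151 0.047  0.0657]
scene axle [([339.3, 215.1], 0.76)]
side axle [([299.1, 260.9], 0.72)]
wrist axle [([322.3, 264.9], 0.7)]
axle [ 0.529  -0.0695  0.0662]
scene hole_right [([389.6, 241.7], 0.8)]
side hole_right [([253.4, 226.8], 0.76)]
wrist hole_right []
hole_right [0.5134 0.056  0.0619]
```

View pics/m4.png

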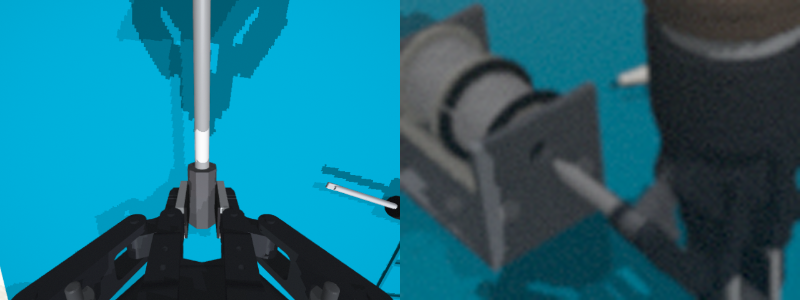

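The nose sits just before the right plate's hole, level and aligned within about 1 mm, so I'm inserting slowly.

>>> arm_command(
  series=[
    [0.006,-0.0005,0.0008,0.001],
    [0.012,-0.0005,0.0008,0.001],
    [0.018,-0.0005,0.0008,0.001],
    [0.026,-0.0005,0.0008,0.001],
    [0.034,-0.0005,0.0008,0.001],
  ],
)

```text
time: 9.15
ee_pos: [0.5276, -0.0654, 0.0595]
tcp_rot: [180.0, -0.0, 97.6]
wrist_force: [0.4, 0.6, -1.2]
opening: 0.0179
grasp_force: 59.9
```

```bash
python3 - <<'E'
from h import *
rel([.5117+.1313*.024,.0571-.9913*.024,.06],97.55)
c=cam("side");b=c["color"];s=cam("scene")["color"]
cv2.imwrite("pics/m5.png",np.hstack([cv2.resize(s[195:285,350:470],(400,300),interpolation=2),cv2.resize(b[180:270,210:330],(400,300),interpolation=2)]))
E
```

```text
t 9.15 q6 [ -7.1   2.7 -11.4  76.    0.   75.4] pos [ 0.5276 -0.0654  0.0595] rot [180.    -0.    97.57] F [ 0.4  0.6 -1.2] open 0.0179
SHIFT [ 0.0996  0.0004 -0.0005] turn 0.0
```

View pics/m5.png

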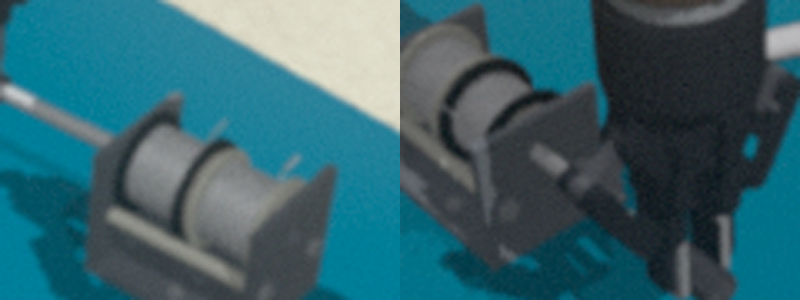

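The nose is through the right plate, with no contact force, so I'm continuing.

>>> arm_command(
  series=[
    [0.01,0.0003,-0.0003,0],
    [0.02,0.0003,-0.0003,0],
    [0.03,0.0003,-0.0003,0],
    [0.04,0.0003,-0.0003,0],
    [0.05,0.0003,-0.0003,0],
  ],
)

```text
time: 9.75
ee_pos: [0.5213, -0.0157, 0.0598]
tcp_rot: [180.0, -0.0, 97.6]
wrist_force: [0.4, 0.3, -1.8]
opening: 0.0182
grasp_force: 59.9
```

>>> arm_command(
  series=[
    [0.007,0,0,0],
    [0.014,0,0,0],
    [0.021,0,0,0],
    [0.028,0,0,0],
    [0.035,0,0,0],
  ],
)

```text
time: 10.25
ee_pos: [0.5168, 0.0186, 0.0598]
tcp_rot: [-180.0, 0.0, 97.6]
wrist_force: [-0.3, -0.1, -0.7]
opening: 0.0182
grasp_force: 59.9
```

```bash
python3 -c "
from h import *
rel([.5117+.1313*.024,.0571-.9913*.024,.06],97.55)"
```

```text
t 10.25 q6 [  2.1   0.7 -13.4  75.9  -0.   84.5] pos [0.5168 0.0186 0.0598] rot [-180.      0.     97.55] F [-0.3 -0.1 -0.7] open 0.0182
SHIFT [ 0.0149  0.     -0.0002] turn 0.0
```

>>> arm_command(
  series=[
    [0.003,0,0,0],
    [0.006,0,0,0],
    [0.009,0,0,0],
    [0.011,0,0,0],
    [0.012,0,0,0],
  ],
)

```text
time: 10.75
ee_pos: [0.5153, 0.0301, 0.0598]
tcp_rot: [180.0, 0.0, 97.6]
wrist_force: [0.3, -0.3, -1.0]
opening: 0.0181
grasp_force: 59.9
```

>>> arm_command(
  series=[
    [0.001,0,0,0],
    [0.002,0,0,0],
    [0.003,0,0,0],
    [0.004,0,0,0],
    [0.004,0,0,0],
  ],
)

```text
time: 11.25
ee_pos: [0.5148, 0.0335, 0.0598]
tcp_rot: [-180.0, 0.1, 97.5]
wrist_force: [0.9, -3.5, -1.4]
opening: 0.018
grasp_force: 60.0
```

```bash
python3 - <<'E'
from h import *
rel([.5117+.1313*.024,.0571-.9913*.024,.06],97.55)
c=cam("wrist")["color"];s=cam("scene")["color"]
cv2.imwrite("pics/m6.png",np.hstack([cv2.resize(s[195:285,350:470],(400,300),interpolation=2),cv2.resize(c[200:350,220:420],(400,300),interpolation=2)]))
E
```

```text
t 11.25 q6 [  3.8   0.5 -13.5  75.9  -0.1  86.2] pos [0.5148 0.0335 0.0598] rot [-1.800e+02  7.000e-02  9.754e+01] F [ 0.9 -3.5 -1.4] open 0.018
SHIFT [-0.0002  0.0001 -0.0002] turn -0.0
```

View pics/m6.png

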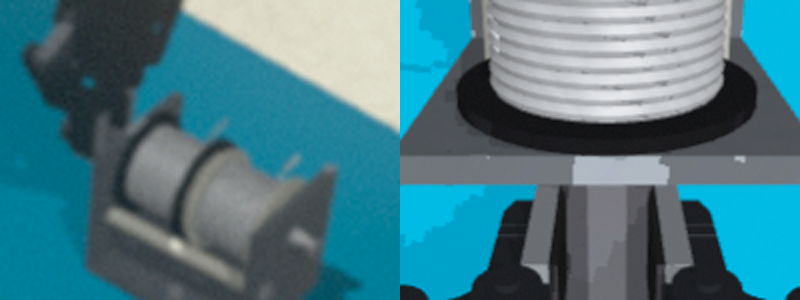

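The nose stub shows beyond the left plate, and shoulder contact has just begun. I'll press a little to seat it.

>>> arm_command(
  series=[
    [0.0005,0,0,0],
    [0.001,0,0,0],
    [0.0015,0,0,0],
    [0.002,0,0,0],
    [0.002,0,0,0],
  ],
)

```text
time: 11.85
ee_pos: [0.5148, 0.0336, 0.0599]
tcp_rot: [-180.0, 0.3, 97.5]
wrist_force: [2.3, -15.6, -1.2]
opening: 0.018
grasp_force: 59.9
```

>>> arm_command(
  series=[
    [0,0,0,0],
    [0,0,0,0],
    [0,0,0,0],
    [0,0,0,0],
    [0,0,0,0],
  ],
  hand=0.045,
)

```text
time: 12.35
ee_pos: [0.5145, 0.0361, 0.0598]
tcp_rot: [180.0, -0.0, 97.6]
wrist_force: [1.0, -0.1, -0.8]
opening: 0.0447
grasp_force: 0.0
```

>>> arm_command(
  series=[
    [0,0,-0.01,0],
    [0,0,-0.03,0],
    [0,0,-0.06,0],
    [0,0,-0.09,0],
    [0,0,-0.11,0],
  ],
)

```text
time: 12.85
ee_pos: [0.5149, 0.036, 0.1729]
tcp_rot: [179.8, 0.0, 97.6]
wrist_force: [0.8, 0.8, -0.7]
opening: 0.0448
grasp_force: 0.0
```

```bash
python3 - <<'E'
from h import *
rel([.5148,.0336,.06],97.55)
c=cam("wrist")["color"];s=cam("scene")["color"]
cv2.imwrite("pics/m7.png",np.hstack([cv2.resize(s[195:285,350:470],(400,300),interpolation=2),cv2.resize(c[90:390,120:520],(400,300))]))
E
```

```text
t 12.85 q6 [ 4.  -0.6 -2.2 88.3  0.  86.4] pos [0.5149 0.036  0.1729] rot [179.85   0.    97.57] F [ 0.8  0.8 -0.7] open 0.0448
SHIFT [-0.0024 -0.0007  0.1129] turn 0.0
```

View pics/m7.png

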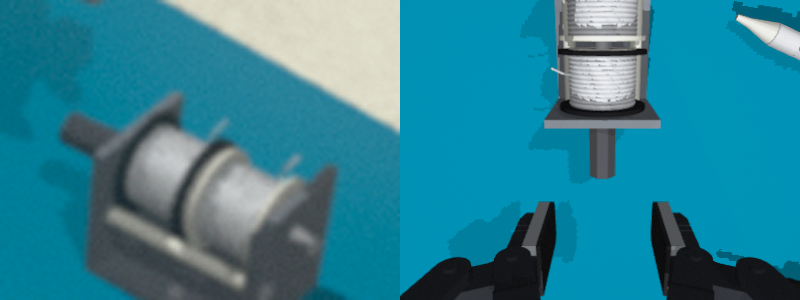

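The grip's shoulder is flush with the right plate, the shaft shows between the reels, and the nose sticks out past the left plate. The hand is clear of everything.

```bash
python3 -c "
from workcell import bot
print(bot.job_done())"
```

```text
the job is handed in; nothing more can be done
None
```

The axle is through the right plate, both reels and the left plate, with its shoulder seated against the right plate; I let go, moved clear and handed the job in at about 13 s, and no verdict was returned.

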